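Transfer the plug gauges from the issue tray to the calibration rack in order

TASK

Move the four plug gauges from the coloured cradles of the issue tray into the pockets of the wooden calibration rack, keeping their order: the gauge that stands furthest left on the tray (left as the robot sees it) goes into the pocket next to the white end block, its neighbour into the next pocket, and so on to the black end. Set each one down gently, without dropping it or knocking any over, and leave all four standing upright on the pocket floors, released and still.

Things in the scene. Friction and masses are not known exactly. Their poses are not given: they have to be found in the camera images.
- gauge_red: plug gauge with a red handle, loose, standing upright in the red cradle at the start: a steel plug 32 mm in diameter and 22 mm tall at the bottom, above it the round red handle, 20 mm in diameter and 60 mm long with two thin dark bands; 82 mm tall in all, about 0.18 kg. Origin at the centre of the plug's underside, z up along the handle; round, so its yaw means nothing
- gauge_blue: plug gauge with a blue handle, loose, standing upright in the blue cradle at the start: a steel plug 32 mm in diameter and 22 mm tall at the bottom, above it the round blue handle, 20 mm in diameter and 60 mm long with two thin dark bands; 82 mm tall in all, about 0.18 kg. Origin at the centre of the plug's underside, z up along the handle; round, so its yaw means nothing
- gauge_yellow: plug gauge with a yellow handle, loose, standing upright in the yellow cradle at the start: a steel plug 32 mm in diameter and 22 mm tall at the bottom, above it the round yellow handle, 20 mm in diameter and 60 mm long with two thin dark bands; 82 mm tall in all, about 0.18 kg. Origin at the centre of the plug's underside, z up along the handle; round, so its yaw means nothing
- gauge_green: plug gauge with a green handle, loose, standing upright in the green cradle at the start: a steel plug 32 mm in diameter and 22 mm tall at the bottom, above it the round green handle, 20 mm in diameter and 60 mm long with two thin dark bands; 82 mm tall in all, about 0.18 kg. Origin at the centre of the plug's underside, z up along the handle; round, so its yaw means nothing
- cradle_red: red square plastic cradle, fixed: 58 by 58 by 14 mm, walls 4 mm, pocket 50 by 50 mm, inner floor 10 mm above the table. Origin at its underside's centre, 6 mm above the table. The four cradles form one straight row on the aluminium issue tray, 62 mm apart, in an order that changes; y runs along the row to its left end as the robot sees it (roughly world +y), x across it, away from the robot
- cradle_blue: blue square plastic cradle, fixed: 58 by 58 by 14 mm, walls 4 mm, pocket 50 by 50 mm, inner floor 10 mm above the table. Origin at its underside's centre, 6 mm above the table. The four cradles form one straight row on the aluminium issue tray, 62 mm apart, in an order that changes; y runs along the row to its left end as the robot sees it (roughly world +y), x across it, away from the robot
- cradle_yellow: yellow square plastic cradle, fixed: 58 by 58 by 14 mm, walls 4 mm, pocket 50 by 50 mm, inner floor 10 mm above the table. Origin at its underside's centre, 6 mm above the table. The four cradles form one straight row on the aluminium issue tray, 62 mm apart, in an order that changes; y runs along the row to its left end as the robot sees it (roughly world +y), x across it, away from the robot
- cradle_green: green square plastic cradle, fixed: 58 by 58 by 14 mm, walls 4 mm, pocket 50 by 50 mm, inner floor 10 mm above the table. Origin at its underside's centre, 6 mm above the table. The four cradles form one straight row on the aluminium issue tray, 62 mm apart, in an order that changes; y runs along the row to its left end as the robot sees it (roughly world +y), x across it, away from the robot
- rack: calibration rack, fixed: light wood, 60 by 296 mm, four square pockets in one row, 50 by 50 mm inside, dark rubber floors 10 mm above the table, walls 10 mm high (tops 20 mm above the table). Origin at its underside's centre, at table height; y along the row (roughly world +y, robot's left), x across it; pocket centres at y = -93, -31, +31, +93 mm, x = 0
- end_white: white end block, fixed on one end of the rack (a black one like it is on the other end; which is which changes): 60 by 22 by 30 mm, top 40 mm above the table. Origin at its underside's centre, 136 mm from the rack's centre along the rack's + or - y; the first pocket is the one next to it, centre 43 mm away

How it is judged:
At the end, for the whole second after the job is handed in: Each gauge stands in the rack pocket whose count from the white block equals its cradle's count from the tray's left end: within 12.5 mm of the pocket centre along and across the rack, foot within 5 mm of the pocket floor, tilted under 0.12 rad, at rest, touched by no finger (((y of each of cradle_blue, cradle_yellow, cradle_green in the frame of cradle_red below 0 m and horizontal distance between gauge_red and end_white between 0.0305 and 0.0555 m) or (y of cradle_blue in the frame of cradle_red above 0 m and y of each of cradle_yellow, cradle_green in the frame of cradle_red below 0 m and horizontal distance between gauge_red and end_white between 0.0925 and 0.1175 m) or (y of each of cradle_blue, cradle_green in the frame of cradle_red below 0 m and y of cradle_yellow in the frame of cradle_red above 0 m and horizontal distance between gauge_red and end_white between 0.0925 and 0.1175 m) or (y of each of cradle_blue, cradle_yellow in the frame of cradle_red below 0 m and y of cradle_green in the frame of cradle_red above 0 m and horizontal distance between gauge_red and end_white between 0.0925 and 0.1175 m) or (y of each of cradle_blue, cradle_yellow in the frame of cradle_red above 0 m and y of cradle_green in the frame of cradle_red below 0 m and horizontal distance between gauge_red and end_white between 0.1545 and 0.1795 m) or (y of each of cradle_blue, cradle_green in the frame of cradle_red above 0 m and y of cradle_yellow in the frame of cradle_red below 0 m and horizontal distance between gauge_red and end_white between 0.1545 and 0.1795 m) or (y of cradle_blue in the frame of cradle_red below 0 m and y of each of cradle_yellow, cradle_green in the frame of cradle_red above 0 m and horizontal distance between gauge_red and end_white between 0.1545 and 0.1795 m) or (y of each of cradle_blue, cradle_yellow, cradle_green in the frame of cradle_red above 0 m and horizontal distance between gauge_red and end_white between 0.2165 and 0.2415 m)) and x of gauge_red in the frame of rack between -0.0125 and 0.0125 m and z of gauge_red in the frame of rack between 0.005 and 0.015 m and angle between each of gauge_red, gauge_blue, gauge_yellow, gauge_green's own z axis and vertical below 0.12 rad and linear speed of each of gauge_red, gauge_blue, gauge_yellow, gauge_green below 0.03 m/s and angular speed of each of gauge_red, gauge_blue, gauge_yellow, gauge_green below 0.3 rad/s and contact force between each of gauge_red, gauge_blue, gauge_yellow, gauge_green and the fingers below 0.1 N and ((y of each of cradle_red, cradle_yellow, cradle_green in the frame of cradle_blue below 0 m and horizontal distance between gauge_blue and end_white between 0.0305 and 0.0555 m) or (y of cradle_red in the frame of cradle_blue above 0 m and y of each of cradle_yellow, cradle_green in the frame of cradle_blue below 0 m and horizontal distance between gauge_blue and end_white between 0.0925 and 0.1175 m) or (y of each of cradle_red, cradle_green in the frame of cradle_blue below 0 m and y of cradle_yellow in the frame of cradle_blue above 0 m and horizontal distance between gauge_blue and end_white between 0.0925 and 0.1175 m) or (y of each of cradle_red, cradle_yellow in the frame of cradle_blue below 0 m and y of cradle_green in the frame of cradle_blue above 0 m and horizontal distance between gauge_blue and end_white between 0.0925 and 0.1175 m) or (y of each of cradle_red, cradle_yellow in the frame of cradle_blue above 0 m and y of cradle_green in the frame of cradle_blue below 0 m and horizontal distance between gauge_blue and end_white between 0.1545 and 0.1795 m) or (y of each of cradle_red, cradle_green in the frame of cradle_blue above 0 m and y of cradle_yellow in the frame of cradle_blue below 0 m and horizontal distance between gauge_blue and end_white between 0.1545 and 0.1795 m) or (y of cradle_red in the frame of cradle_blue below 0 m and y of each of cradle_yellow, cradle_green in the frame of cradle_blue above 0 m and horizontal distance between gauge_blue and end_white between 0.1545 and 0.1795 m) or (y of each of cradle_red, cradle_yellow, cradle_green in the frame of cradle_blue above 0 m and horizontal distance between gauge_blue and end_white between 0.2165 and 0.2415 m)) and x of gauge_blue in the frame of rack between -0.0125 and 0.0125 m and z of gauge_blue in the frame of rack between 0.005 and 0.015 m and ((y of each of cradle_red, cradle_blue, cradle_green in the frame of cradle_yellow below 0 m and horizontal distance between gauge_yellow and end_white between 0.0305 and 0.0555 m) or (y of cradle_red in the frame of cradle_yellow above 0 m and y of each of cradle_blue, cradle_green in the frame of cradle_yellow below 0 m and horizontal distance between gauge_yellow and end_white between 0.0925 and 0.1175 m) or (y of each of cradle_red, cradle_green in the frame of cradle_yellow below 0 m and y of cradle_blue in the frame of cradle_yellow above 0 m and horizontal distance between gauge_yellow and end_white between 0.0925 and 0.1175 m) or (y of each of cradle_red, cradle_blue in the frame of cradle_yellow below 0 m and y of cradle_green in the frame of cradle_yellow above 0 m and horizontal distance between gauge_yellow and end_white between 0.0925 and 0.1175 m) or (y of each of cradle_red, cradle_blue in the frame of cradle_yellow above 0 m and y of cradle_green in the frame of cradle_yellow below 0 m and horizontal distance between gauge_yellow and end_white between 0.1545 and 0.1795 m) or (y of each of cradle_red, cradle_green in the frame of cradle_yellow above 0 m and y of cradle_blue in the frame of cradle_yellow below 0 m and horizontal distance between gauge_yellow and end_white between 0.1545 and 0.1795 m) or (y of cradle_red in the frame of cradle_yellow below 0 m and y of each of cradle_blue, cradle_green in the frame of cradle_yellow above 0 m and horizontal distance between gauge_yellow and end_white between 0.1545 and 0.1795 m) or (y of each of cradle_red, cradle_blue, cradle_green in the frame of cradle_yellow above 0 m and horizontal distance between gauge_yellow and end_white between 0.2165 and 0.2415 m)) and x of gauge_yellow in the frame of rack between -0.0125 and 0.0125 m and z of gauge_yellow in the frame of rack between 0.005 and 0.015 m and ((y of each of cradle_red, cradle_blue, cradle_yellow in the frame of cradle_green below 0 m and horizontal distance between gauge_green and end_white between 0.0305 and 0.0555 m) or (y of cradle_red in the frame of cradle_green above 0 m and y of each of cradle_blue, cradle_yellow in the frame of cradle_green below 0 m and horizontal distance between gauge_green and end_white between 0.0925 and 0.1175 m) or (y of each of cradle_red, cradle_yellow in the frame of cradle_green below 0 m and y of cradle_blue in the frame of cradle_green above 0 m and horizontal distance between gauge_green and end_white between 0.0925 and 0.1175 m) or (y of each of cradle_red, cradle_blue in the frame of cradle_green below 0 m and y of cradle_yellow in the frame of cradle_green above 0 m and horizontal distance between gauge_green and end_white between 0.0925 and 0.1175 m) or (y of each of cradle_red, cradle_blue in the frame of cradle_green above 0 m and y of cradle_yellow in the frame of cradle_green below 0 m and horizontal distance between gauge_green and end_white between 0.1545 and 0.1795 m) or (y of each of cradle_red, cradle_yellow in the frame of cradle_green above 0 m and y of cradle_blue in the frame of cradle_green below 0 m and horizontal distance between gauge_green and end_white between 0.1545 and 0.1795 m) or (y of cradle_red in the frame of cradle_green below 0 m and y of each of cradle_blue, cradle_yellow in the frame of cradle_green above 0 m and horizontal distance between gauge_green and end_white between 0.1545 and 0.1795 m) or (y of each of cradle_red, cradle_blue, cradle_yellow in the frame of cradle_green above 0 m and horizontal distance between gauge_green and end_white between 0.2165 and 0.2415 m)) and x of gauge_green in the frame of rack between -0.0125 and 0.0125 m and z of gauge_green in the frame of rack between 0.005 and 0.015 m).
It fails at once if a gauge is knocked over (tilted by more than 40 degrees) (angle between any of gauge_red, gauge_blue, gauge_yellow, gauge_green's own z axis and vertical above 0.7 rad).
It fails at once if a gauge is dropped or thrown (faster than 0.7 m/s with no finger on it, as after a fall of 25 mm) ((linear speed of gauge_red above 0.7 m/s and contact force between gauge_red and the fingers below 0.05 N) or (linear speed of gauge_blue above 0.7 m/s and contact force between gauge_blue and the fingers below 0.05 N) or (linear speed of gauge_yellow above 0.7 m/s and contact force between gauge_yellow and the fingers below 0.05 N) or (linear speed of gauge_green above 0.7 m/s and contact force between gauge_green and the fingers below 0.05 N)).
It also fails if it takes over 112 s, if anything falls off the work surface, if the arm or the gripper's body presses on something with over 40 N, if the wrist force passes 120 N, or if a joint passes its speed limit or range.

ROBOT

A 7-joint arm with a two-finger parallel gripper is mounted at the origin on the work surface. World frame = base frame: x ahead of the robot, y to its left, z up, the work surface at z = 0. Lengths are in m, angles in rad, forces in N, time in s.
With the tool pointing down it reaches from about 0.375 to 0.925 m from the base axis. Payload 3.1 kg.
Tool frame: the origin (TCP) lies on the centre line of the jaws, within the pads' length; the fingertips stand 19 mm ahead of it and the grasp point (between the pads) is the TCP; z points along the fingers, y is the line along which they close (so a half turn about z gives the same grasp; the last joint's range is limited). The gripper opens to 85 mm and grips with 20 to 120 N. Pads are 22 mm wide; open, the fingers measure 114 mm over their backs; the gripper's body (76 mm by 85 mm) begins 54 mm behind the grasp point. The pads swing forward as they close: fully open they stand 13 mm farther back than shut.
Start: joints at [-1.39, 0.383, 0.044, 1.598, -0.018, 1.161, -0.05], TCP at [0.179, 0.625, 0.25] pointing down, gripper open.
Joint ranges: [-2.61, 2.61], [-0.41, 2.15], [-1.48, 1.57], [0, 2.5], [-1.57, 4.71], [0.05, 1.97], [-2.85, 2.85]. Speed limits (rad/s): [2.79, 2.79, 3.14, 3.14, 3.14, 3.14, 3.14].

INTERFACE

Orientations are given as a unit quaternion [w, x, y, z].
In Python, from station import r, cam, workorder gives the robot as it stands (r), with the cameras (cam) and the job (workorder).
- The arm moves only by the tool shift_gripper, called after "Emit:" as name(argument=value, ...) on one line, values as JSON. Schema: {"type":"object","properties":{"offsets":{"type":"array","items":{"type":"object","properties":{"pos":{"type":"array","items":{"type":"number"},"minItems":3,"maxItems":3},"yaw":{"type":"number"},"jaw":{"type":"number"}},"additionalProperties":false,"required":["jaw"]},"minItems":1,"maxItems":12},"squeeze":{"type":"number"},"only":{"type":"string"},"quiet":{"type":"boolean"},"lines":{"type":"string"}},"required":["offsets"],"additionalProperties":false}. offsets is a list of rows, 1 to 12 of them, each an object with the fields pos (a list: dx, dy, dz in m), yaw (a turn about the tool's z in rad), jaw (the finger opening in m); a field left out counts as zero (the opening has to be given); each row is the pose to reach, as a shift and turn from the pose commanded when the call began, along the tool's axes at that moment; what a row does not reach only later rows make up. A row lasts 1/10 s, in which the tool goes at most 0.05 m and 0.15 rad, less where a joint would pass 70% of its speed; a pose out of reach is approached as far as the arm can. The fingers move at their own pace and stop on an object; squeeze is the grip in N (left out, the last holds). Time passes only in rows, so rows that do not move let the fingers close. The tool returns the time, the measured TCP pose, the force, the opening and the grip force at its end. only (a regular expression) keeps the lines of the reply that match it, lines (a string "A,B") keeps lines A to B, and quiet returns only ok. Input that does not fit is refused with a message, and nothing moves.
- r.observe(): the state, without advancing time (a new reading comes with each control period).
- cam.capture(name): name is "scene" or "side" or "wrist"; returns the picture (420x560x3 uint8, red, green, blue); there is no depth.
- cam.camera_model(name): a dict with "fx", "fy", "cx", "cy" (pixels), "k1" (the pictures are not rectified: a ray, as slopes to the right and down, at radius r is drawn at 1 + k1 r^2 times it, then the intrinsics apply), "rvec" (rotation vector, rad) and "tvec" (3), from world to camera coordinates, as OpenCV has them; the wrist camera has in their place "T_tool_cam" (4x4, takes a point from camera to tool coordinates, whose origin is the TCP and whose axes are the flange's). Camera axes: x right, y down, z forward; pixel columns grow to the right and rows downward; lengths in m; the calibration is good to about 2 mm. A picture is of the moment at which its call begins: read the wrist's pose just before it. camera_model takes no time and is no camera call.
- workorder.sign_off(): hands the job in; it is judged then, once.
The state is a dict: "time": time; "qpos": joint angles; "qd": joint speeds; "joint_torque": joint torques, N m; "eef_pos": TCP position; "eef_rot": TCP orientation; "force": force on the tool from outside, world axes, zero at the start; "moment": the same for the moment, N m; "grip_width": finger opening in m; "grip_force": force on a finger pad.
Only numpy, scipy, OpenCV 4.12 (cv2) and the standard library are available. Lean on these libraries where they do the work, as an engineer would, in place of code of your own. Each camera call takes 0.05 s, during which the arm holds its last target. There are 200 camera calls.

## Working session

There is one attempt and no reset: what is moved stays moved. The work goes in short steps, Python scripts to look and compute and a tool call to move; the robot and the scene stay as the last step left them, time stands still between calls to the robot, and variables do not carry over. Pictures are saved under pics/ and viewed, at most 14 in all, crops included, and the job is handed in when it is done.

```bash
ls; mkdir -p pics
```

Run:
```python
from station import r, cam, workorder
import cv2
for n in ("scene","side"):
    cv2.imwrite(f"pics/{n}0.png",cv2.cvtColor(cam.capture(n),cv2.COLOR_RGB2BGR)); print(cam.camera_model(n))
print(cam.camera_model("wrist")); print(r.observe())
```

```text
pics
station.py
{'fx': 544.3196618477932, 'fy': 544.3196618477932, 'cx': 272.8337204629905, 'cy': 210.18496838833522, 'k1': -0.051208217862140214, 'rvec': array([ 1.33822179,  2.11647438, -0.9455902 ]), 'tvec': array([ 0.2360807 , -0.27082757,  1.64576383])}
{'fx': 382.94778865680206, 'fy': 382.94778865680206, 'cx': 280.5997519163148, 'cy': 211.64076716311064, 'k1': 0.0339978141498108, 'rvec': array([ 0.16607169, -2.81158227,  1.26010613]), 'tvec': array([0.52717768, 0.06044822, 0.7255893 ])}
{'fx': 350.8612256353321, 'fy': 350.8612256353321, 'cx': 280.4762110239699, 'cy': 214.98886870223018, 'k1': -0.08147514225664705, 'T_tool_cam': array([[ 4.79478672e-04, -9.61409288e-01, -2.75121701e-01,
         6.99339630e-02],
       [ 9.99999873e-01,  4.18595052e-04,  2.80012224e-04,
         9.55458973e-04],
       [-1.54041770e-04, -2.75121801e-01,  9.61409367e-01,
        -1.24158912e-01],
       [ 0.00000000e+00,  0.00000000e+00,  0.00000000e+00,
         1.00000000e+00]])}
{'time': 0.1, 'qpos': array([-1.38984677,  0.38376973,  0.04383388,  1.59943677, -0.01790625,
        1.16118377, -0.04990082]), 'qd': array([ 0.00012722, -0.000327  ,  0.00157749, -0.00591076, -0.00083855,
        0.00036001,  0.00112463]), 'joint_torque': array([ 2.80697299e-03, -4.34724426e+01,  1.02958415e+00, -2.50456166e+01,
        1.09158939e-02,  5.42358335e-03, -1.38477586e-05]), 'eef_pos': array([0.17862168, 0.6241282 , 0.24899282]), 'eef_rot': array([-1.07369841e-04,  1.38884876e-01,  9.90307803e-01, -1.19782305e-03]), 'force': array([0.21450176, 0.60639531, 0.26331858]), 'moment': array([-0.03225871, -0.04830854, -0.05471871]), 'grip_force': 0.0, 'grip_width': 0.08550471178159812}
```

View pics/scene0.png

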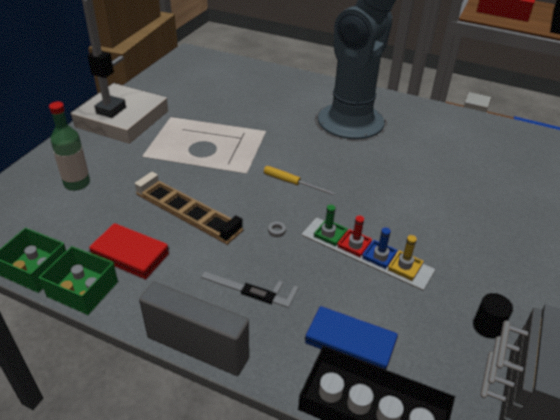

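View pics/side0.png

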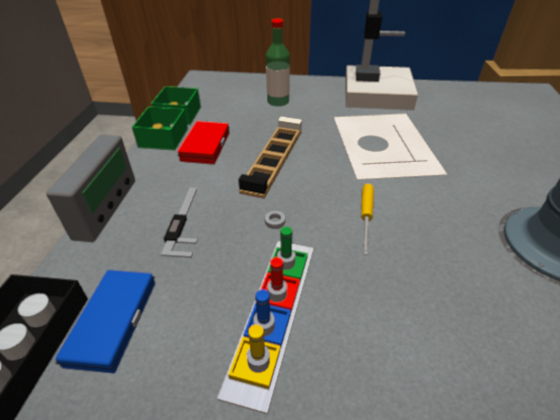

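The order from image right to left is yellow, blue, red, green on the tray. The rack has its white end at about (147,181) and its black end at about (230,228). I'll enlarge both.

Create h.py:
```python
import numpy as np,cv2
from station import r, cam, workorder
from scipy.spatial.transform import Rotation as R
def model(n):
    m=cam.camera_model(n)
    K=np.array([[m["fx"],0,m["cx"]],[0,m["fy"],m["cy"]],[0,0,1]]);d=np.array([m["k1"],0,0,0])
    if n=="wrist":
        o=r.observe();q=o["eef_rot"];T=np.eye(4);T[:3,:3]=R.from_quat([*q[1:],q[0]]).as_matrix();T[:3,3]=o["eef_pos"]
        W=np.linalg.inv(T@m["T_tool_cam"]);return K,d,W[:3,:3],W[:3,3]
    return K,d,cv2.Rodrigues(m["rvec"])[0],m["tvec"]
def ground(M,p,z):
    K,d,Rm,t=M;u=cv2.undistortPointsIter(np.array([[p]],float),K,d,None,None,(3,40,1e-9))[0,0]
    c=-Rm.T@t;v=Rm.T@np.array([u[0],u[1],1]);return (c+v*(z-c[2])/v[2])[:3]
def proj(M,P):
    K,d,Rm,t=M;return cv2.projectPoints(np.array([P],float),cv2.Rodrigues(Rm)[0],t,K,d)[0][0,0]
def crop(im,x0,y0,w,h,s,f):
    cv2.imwrite(f,cv2.cvtColor(cv2.resize(im[y0:y0+h,x0:x0+w],None,fx=s,fy=s,interpolation=cv2.INTER_CUBIC),cv2.COLOR_RGB2BGR))
```

Run:
```python
from h import *
S=cam.capture("scene")
a=cv2.resize(S[165:250,125:255],None,fx=6,fy=3.4*6/3.4,interpolation=cv2.INTER_CUBIC)
crop(S,125,165,130,80,6,"pics/rackS.png")
crop(S,300,195,140,95,5,"pics/trayS.png")
M=model("scene")
print(proj(M,[0,0,0]),proj(M,[.5,.2,0]),proj(M,[.5,-.2,0]))
```

```text
[350.7244583  120.83010212] [363.64795845 246.27484003] [210.71560924 196.71583963]
```

View pics/rackS.png

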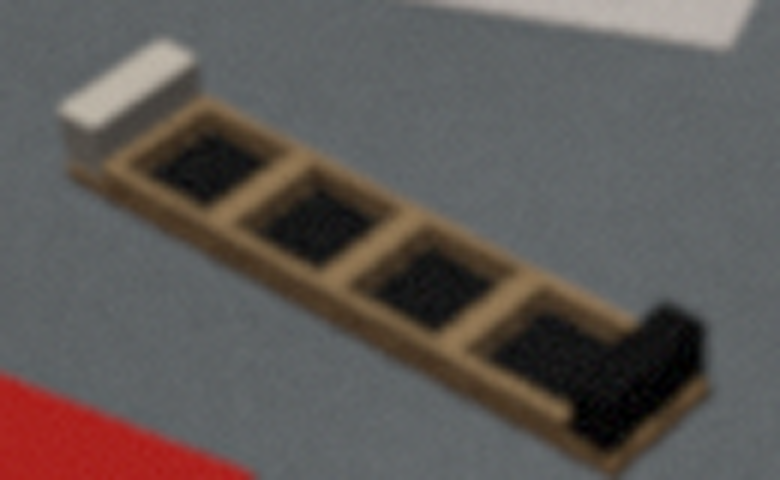

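View pics/trayS.png

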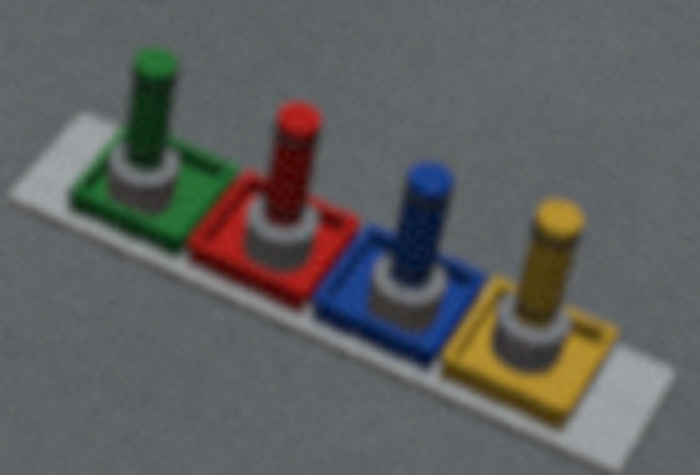

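Create fit.py:
```python
from h import *
from scipy.optimize import least_squares
M=model("scene")
obj=np.array([[.03,-.147,.04],[-.03,-.147,.04],[-.03,-.125,.04],[.03,-.125,.04],[.03,-.148,0],[.03,.148,0],[-.03,.148,0]])
px=np.array([[62,108],[165,40],[200,62],[95,130],[70,175],[612,470],[708,388]])/6+[125,165]-.42
def w(p):
    c,s=np.cos(p[2]),np.sin(p[2]);return obj@np.array([[c,-s,0],[s,c,0],[0,0,1]]).T+[p[0],p[1],0]
f=lambda p:np.ravel([proj(M,a)-b for a,b in zip(w(p),px)])
s=least_squares(f,[.5,-.25,0]);x,y,a=s.x
print(s.x,np.round(s.fun,1))
print("pockets from white",[np.round([x-np.sin(a)*t,y+np.cos(a)*t],4).tolist() for t in(-.093,-.031,.031,.093)])
for n,p in dict(yellow=(560,217),blue=(430,182),red=(299,120),green=(155,66)).items():
    print(n,np.round(ground(M,np.array(p)/5+[300,195]-.4,.092),4))
N=model("side")
for n,p in dict(yellow=(257,331),blue=(263,295),red=(276,263),green=(287,231)).items():
    print(n,np.round(ground(N,p,.092),4))
```

```bash
python3 fit.py
```

```text
[ 0.57331644 -0.22163922 -0.18968335] [-0.9 -0.6 -0.5 -0.9 -0.2 -1.4 -0.1 -0.9 -0.2  0.7  0.7  1.5  1.   0.7]
pockets from white [[0.5558, -0.313], [0.5675, -0.2521], [0.5792, -0.1912], [0.5909, -0.1303]]
yellow [0.5266 0.3007 0.092 ]
blue [0.5299 0.2455 0.092 ]
red [0.5169 0.1833 0.092 ]
green [0.5109 0.1148 0.092 ]
yellow [0.5239 0.3024 0.092 ]
blue [0.5249 0.2469 0.092 ]
red [0.5145 0.1875 0.092 ]
green [0.5056 0.1178 0.092 ]
```

Emit:
shift_gripper(offsets=[{"pos":[-0.04, -0.03, 0], "yaw":0.15, "jaw":0.06}, {"pos":[-0.08, -0.055, 0], "yaw":0.3, "jaw":0.06}, {"pos":[-0.12, -0.083, 0], "yaw":0.45, "jaw":0.06}, {"pos":[-0.16, -0.11, 0], "yaw":0.6, "jaw":0.06}, {"pos":[-0.2, -0.138, 0], "yaw":0.75, "jaw":0.06}, {"pos":[-0.24, -0.166, 0], "yaw":0.9, "jaw":0.06}, {"pos":[-0.28, -0.193, 0], "yaw":1.05, "jaw":0.06}, {"pos":[-0.32, -0.221, 0], "yaw":1.2, "jaw":0.06}, {"pos":[-0.36, -0.248, 0], "yaw":1.35, "jaw":0.06}, {"pos":[-0.4, -0.276, 0], "yaw":1.46, "jaw":0.06}, {"pos":[-0.442, -0.305, 0], "yaw":1.46, "jaw":0.06}, {"pos":[-0.442, -0.305, 0], "yaw":1.46, "jaw":0.06}], squeeze=30)

```text
time: 1.35
eef_pos: [0.5246, 0.2005, 0.2508]
eef_rot: [0.003, 0.769, 0.64, 0.0]
force: [0.0, 0.4, 1.7]
grip_width: 0.06
grip_force: 0.0
```

Emit:
shift_gripper(offsets=[{"jaw":0.06}, {"jaw":0.06}, {"jaw":0.06}])

```text
time: 1.65
eef_pos: [0.5186, 0.2121, 0.2499]
eef_rot: [-0.001, 0.763, 0.647, -0.0]
force: [-0.5, -0.0, -0.6]
grip_width: 0.06
grip_force: 0.0
```

Run:
```python
from h import *
im=cam.capture("wrist");crop(im,0,0,560,420,1.4,"pics/w1.png")
M=model("wrist");np.savez("w1.npz",K=M[0],d=M[1],R=M[2],t=M[3]);print(r.observe()["eef_rot"])
for n,p in dict(y=(.5245,.3015),b=(.5275,.246),r=(.516,.185),g=(.508,.116)).items(): print(n,proj(M,[*p,.092])*1.4)
```

```text
[-4.33460372e-04  7.62681017e-01  6.46774624e-01 -2.53668133e-04]
y [376.812363   127.07924582]
b [398.45175652 225.88346203]
r [395.807674   328.36603905]
g [400.7571613  429.34918555]
```

View pics/w1.png

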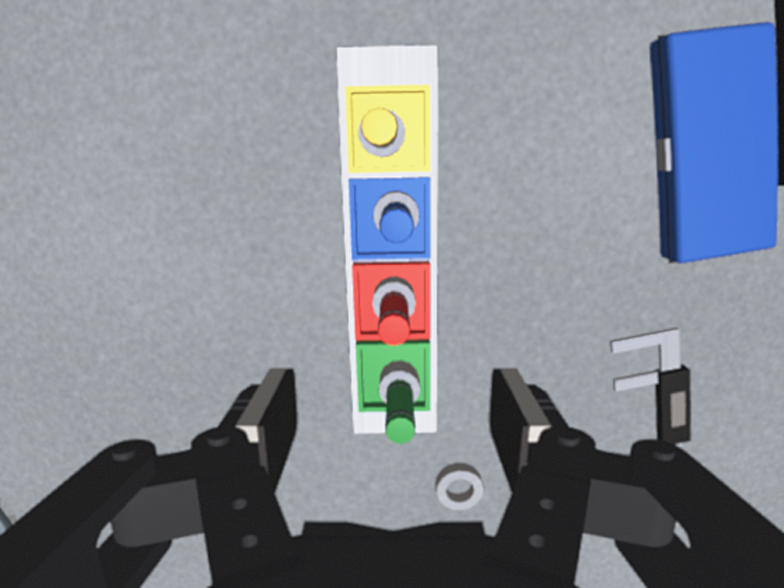

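The wrist view shows the handle tops at yellow (379,126), blue (396,224), red (394,330) and green (401,430), in the 1.4x picture. These match the scene estimates.

Create to.py:
```python
import sys
from h import *
o=r.observe();q=o["eef_rot"];Rm=R.from_quat([*q[1:],q[0]]).as_matrix()
print("delta tool",np.round(Rm.T@(np.array(sys.argv[1:4],float)-o["eef_pos"]),4))
```

Run:
```python
from h import *
z=np.load("w1.npz");M=(z["K"],z["d"],z["R"],z["t"])
for n,p in dict(y=(379,126),b=(396,224),r=(394,330),g=(401,430)).items(): print(n,np.round(ground(M,np.array(p)/1.4,.092),4))
```

```bash
python3 to.py .524 .301 .062
```

```text
y [0.5258 0.3019 0.092 ]
b [0.5263 0.2473 0.092 ]
r [0.5147 0.1841 0.092 ]
g [0.5081 0.1155 0.092 ]
delta tool [ 0.0886 -0.0091  0.188 ]
```

Emit:
shift_gripper(offsets=[{"pos":[0.045, -0.004, 0.02], "jaw":0.06}, {"pos":[0.0895, -0.0078, 0.05], "jaw":0.06}, {"pos":[0.0895, -0.0078, 0.09], "jaw":0.06}, {"pos":[0.0895, -0.0078, 0.125], "jaw":0.06}, {"pos":[0.0895, -0.0078, 0.155], "jaw":0.06}, {"pos":[0.0895, -0.0078, 0.175], "jaw":0.06}, {"pos":[0.0895, -0.0078, 0.185], "jaw":0.06}, {"pos":[0.0895, -0.0078, 0.188], "jaw":0.06}, {"pos":[0.0895, -0.0078, 0.188], "jaw":0.06}, {"pos":[0.0895, -0.0078, 0.188], "jaw":0.06}], squeeze=30)

```text
time: 2.7
eef_pos: [0.5281, 0.3004, 0.0637]
eef_rot: [0.0, 0.764, 0.645, 0.001]
force: [0.2, 0.3, 0.2]
grip_width: 0.0599
grip_force: 0.0
```

Run:
```python
from h import *
crop(cam.capture("wrist"),80,60,420,360,1.5,"pics/w2.png");crop(cam.capture("side"),180,200,180,180,3,"pics/s2.png")
```

```text
(no output)
```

View pics/w2.png

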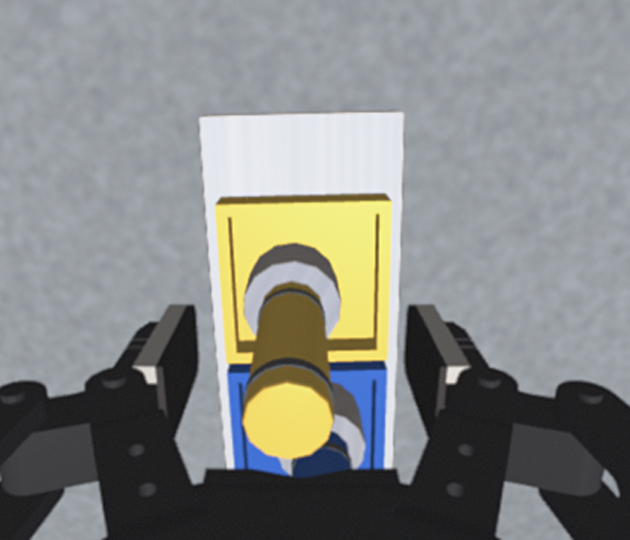

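The yellow handle stands between the pads, about 3 mm to the left of centre. I'll correct for that while closing, then lift.

Emit:
shift_gripper(offsets=[{"pos":[0.001, -0.002, 0], "jaw":0.045}, {"pos":[0.001, -0.002, 0], "jaw":0.032}, {"pos":[0.001, -0.002, 0], "jaw":0.025}, {"pos":[0.001, -0.002, 0], "jaw":0.021}, {"pos":[0.001, -0.002, 0], "jaw":0.015}, {"pos":[0.001, -0.002, 0], "jaw":0.01}, {"pos":[0.001, -0.002, 0], "jaw":0.01}, {"pos":[0.001, -0.002, 0], "jaw":0.01}], squeeze=40)

```text
time: 3.6
eef_pos: [0.5256, 0.301, 0.0625]
eef_rot: [0.0, 0.764, 0.645, 0.0]
force: [0.1, 0.0, 2.3]
grip_width: 0.0191
grip_force: 39.0
```

Emit:
shift_gripper(offsets=[{"pos":[0, 0, -0.005], "jaw":0.01}, {"pos":[0, 0, -0.015], "jaw":0.01}, {"pos":[0, 0, -0.03], "jaw":0.01}, {"pos":[0, 0, -0.05], "jaw":0.01}, {"pos":[0, 0, -0.07], "jaw":0.01}, {"pos":[0, 0, -0.09], "jaw":0.01}, {"pos":[0, 0, -0.105], "jaw":0.01}, {"pos":[0, 0, -0.115], "jaw":0.01}, {"pos":[0, 0, -0.12], "jaw":0.01}, {"pos":[0, 0, -0.12], "jaw":0.01}, {"pos":[0, 0, -0.12], "jaw":0.01}])

```text
time: 4.7
eef_pos: [0.5247, 0.3007, 0.1814]
eef_rot: [-0.0, 0.764, 0.645, -0.001]
force: [0.3, -0.7, -2.0]
grip_width: 0.019
grip_force: 39.1
```

```bash
python3 to.py .5558 -.313 .182
```

```text
delta tool [-0.5998  0.1332 -0.    ]
```

Emit:
shift_gripper(offsets=[{"pos":[-0.015, 0.003, 0], "jaw":0.01}, {"pos":[-0.045, 0.01, 0], "jaw":0.01}, {"pos":[-0.085, 0.019, 0], "jaw":0.01}, {"pos":[-0.125, 0.028, 0], "jaw":0.01}, {"pos":[-0.165, 0.037, 0], "jaw":0.01}, {"pos":[-0.205, 0.046, 0], "jaw":0.01}, {"pos":[-0.245, 0.054, 0], "jaw":0.01}, {"pos":[-0.285, 0.063, 0], "jaw":0.01}, {"pos":[-0.325, 0.072, 0], "jaw":0.01}, {"pos":[-0.365, 0.081, 0], "jaw":0.01}, {"pos":[-0.4, 0.089, 0], "jaw":0.01}, {"pos":[-0.44, 0.098, 0], "jaw":0.01}])

```text
time: 5.9
eef_pos: [0.5469, -0.1512, 0.1815]
eef_rot: [-0.001, 0.764, 0.645, -0.001]
force: [1.8, -0.4, -1.5]
grip_width: 0.0189
grip_force: 39.1
```

Emit:
shift_gripper(offsets=[{"pos":[-0.04, 0.009, 0], "jaw":0.01}, {"pos":[-0.075, 0.017, 0], "jaw":0.01}, {"pos":[-0.105, 0.023, 0], "jaw":0.01}, {"pos":[-0.13, 0.029, 0], "jaw":0.01}, {"pos":[-0.15, 0.033, 0], "jaw":0.01}, {"pos":[-0.16, 0.0352, 0], "jaw":0.01}, {"pos":[-0.16, 0.0352, 0], "jaw":0.01}, {"pos":[-0.16, 0.0352, 0], "jaw":0.01}, {"pos":[-0.16, 0.0352, 0], "jaw":0.01}])

```text
time: 6.8
eef_pos: [0.5567, -0.3108, 0.1818]
eef_rot: [-0.001, 0.763, 0.646, 0.0]
force: [-0.0, -0.0, -1.6]
grip_width: 0.0193
grip_force: 39.1
```

Run:
```python
from h import *
crop(cam.capture("wrist"),0,0,560,420,1.4,"pics/w3.png");M=model("wrist");np.savez("w3.npz",K=M[0],d=M[1],R=M[2],t=M[3])
```

```bash
python3 to.py .5558 -.313 .182
```

```text
delta tool [-0.0023 -0.0007 -0.0001]
```

View pics/w3.png

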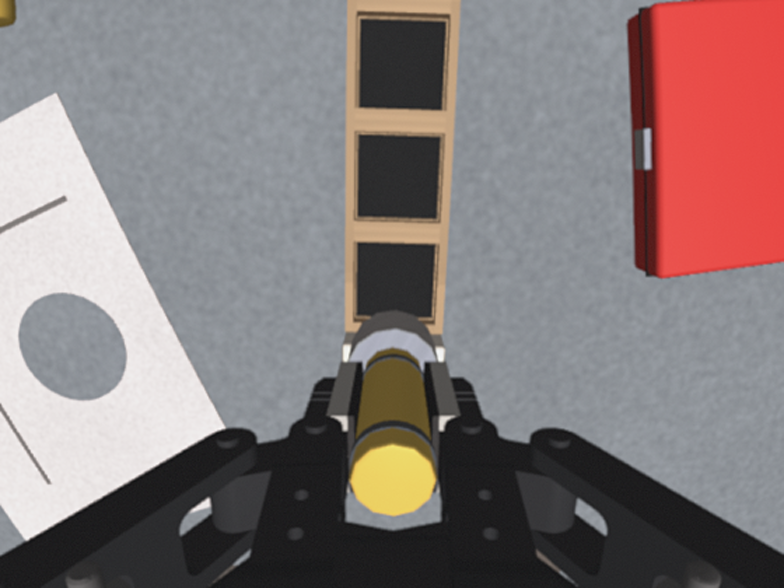

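Run:
```python
from h import *
z=np.load("w3.npz");M=(z["K"],z["d"],z["R"],z["t"])
G=[np.mean([ground(M,np.array(p)/1.4,.02)[:2] for p in q],0) for q in ([(357,13),(450,13),(444,109),(356,109)],[(354,132),(444,132),(440,221),(354,218)],[(356,241),(438,241),(434,320),(356,320)])]
print(np.round(G,4),[np.linalg.norm(a-b) for a,b in zip(G,G[1:])])
```

```bash
python3 to.py .5558 -.313 .063
```

```text
[[ 0.582  -0.1892]
 [ 0.5701 -0.2494]
 [ 0.559  -0.3097]] [np.float64(0.06141502789697568), np.float64(0.061278087163938545)]
delta tool [-0.0025 -0.0006  0.1189]
```

Emit:
shift_gripper(offsets=[{"pos":[0, 0, 0.015], "jaw":0.01}, {"pos":[0, 0.001, 0.04], "jaw":0.01}, {"pos":[0, 0.001, 0.065], "jaw":0.01}, {"pos":[0, 0.001, 0.085], "jaw":0.01}, {"pos":[0, 0.001, 0.1], "jaw":0.01}, {"pos":[0, 0.001, 0.108], "jaw":0.01}, {"pos":[0, 0.001, 0.113], "jaw":0.01}, {"pos":[0, 0.001, 0.116], "jaw":0.01}, {"pos":[0, 0.001, 0.118], "jaw":0.01}, {"pos":[0, 0.001, 0.119], "jaw":0.01}, {"pos":[0, 0.001, 0.119], "jaw":0.01}, {"pos":[0, 0.001, 0.119], "jaw":0.01}])

```text
time: 8.05
eef_pos: [0.5577, -0.3132, 0.0638]
eef_rot: [0.0, 0.764, 0.645, 0.0]
force: [0.3, 0.0, -0.5]
grip_width: 0.0188
grip_force: 39.2
```

```bash
python3 -c "
from h import *
crop(cam.capture('side'),200,60,160,140,4,'pics/s3.png')"
```

```text
(no output)
```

View pics/s3.png

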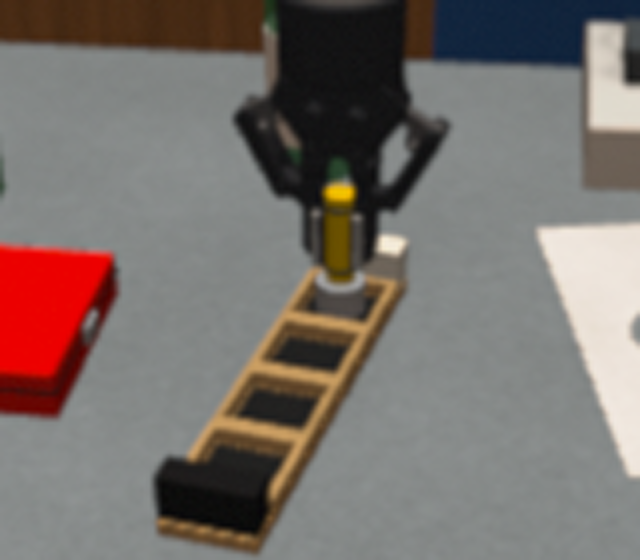

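The plug sits inside the pocket next to the white block. I'll release it gently and back off.

Emit:
shift_gripper(offsets=[{"pos":[0, 0, 0.0005], "jaw":0.01}, {"pos":[0, 0, 0.001], "jaw":0.01}, {"pos":[0, 0, 0.001], "jaw":0.018}, {"pos":[0, 0, 0.001], "jaw":0.021}, {"pos":[0, 0, 0.001], "jaw":0.03}, {"pos":[0, 0, 0.001], "jaw":0.045}, {"pos":[0, 0, 0.001], "jaw":0.06}, {"pos":[0, 0, 0.001], "jaw":0.06}, {"pos":[0, 0, -0.02], "jaw":0.06}, {"pos":[0, 0, -0.06], "jaw":0.06}, {"pos":[0, 0, -0.1], "jaw":0.06}, {"pos":[0, 0, -0.11], "jaw":0.06}])

```text
time: 9.3
eef_pos: [0.56, -0.3154, 0.1787]
eef_rot: [0.004, 0.764, 0.645, 0.002]
force: [1.2, -0.7, 1.2]
grip_width: 0.0598
grip_force: 0.0
```

```bash
python3 to.py .5265 .2465 .172
```

```text
delta tool [ 0.5484 -0.1273  0.0041]
```

Emit:
shift_gripper(offsets=[{"pos":[0.03, -0.007, 0], "jaw":0.06}, {"pos":[0.08, -0.018, 0], "jaw":0.06}, {"pos":[0.13, -0.029, 0], "jaw":0.06}, {"pos":[0.18, -0.041, 0], "jaw":0.06}, {"pos":[0.23, -0.052, 0], "jaw":0.06}, {"pos":[0.28, -0.063, 0], "jaw":0.06}, {"pos":[0.33, -0.075, 0], "jaw":0.06}, {"pos":[0.38, -0.086, 0], "jaw":0.06}, {"pos":[0.43, -0.097, 0], "jaw":0.06}, {"pos":[0.47, -0.106, 0], "jaw":0.06}, {"pos":[0.51, -0.115, 0], "jaw":0.06}, {"pos":[0.53, -0.12, 0], "jaw":0.06}])

```text
time: 10.5
eef_pos: [0.5259, 0.2357, 0.1726]
eef_rot: [-0.001, 0.762, 0.648, 0.0]
force: [-0.7, 0.2, -0.3]
grip_width: 0.0604
grip_force: 0.0
```

Emit:
shift_gripper(offsets=[{"pos":[0.015, -0.0035, 0], "jaw":0.06}, {"pos":[0.016, -0.0037, 0], "jaw":0.06}, {"pos":[0.016, -0.0037, 0], "jaw":0.06}, {"pos":[0.016, -0.0037, 0], "jaw":0.06}, {"pos":[0.016, -0.0037, 0], "jaw":0.06}])

```text
time: 11.0
eef_pos: [0.5272, 0.2435, 0.1733]
eef_rot: [0.0, 0.765, 0.644, -0.0]
force: [0.3, 0.5, -0.8]
grip_width: 0.0601
grip_force: 0.0
```

```bash
python3 to.py .5265 .2465 .0625
python3 -c "
from h import *
crop(cam.capture('wrist'),0,0,560,420,1.4,'pics/w4.png');M=model('wrist')
print(proj(M,[.5265,.2465,.092])*1.4)"
```

```text
delta tool [ 0.0029 -0.0012  0.1108]
[390.30574482 321.73012641]
```

View pics/w4.png

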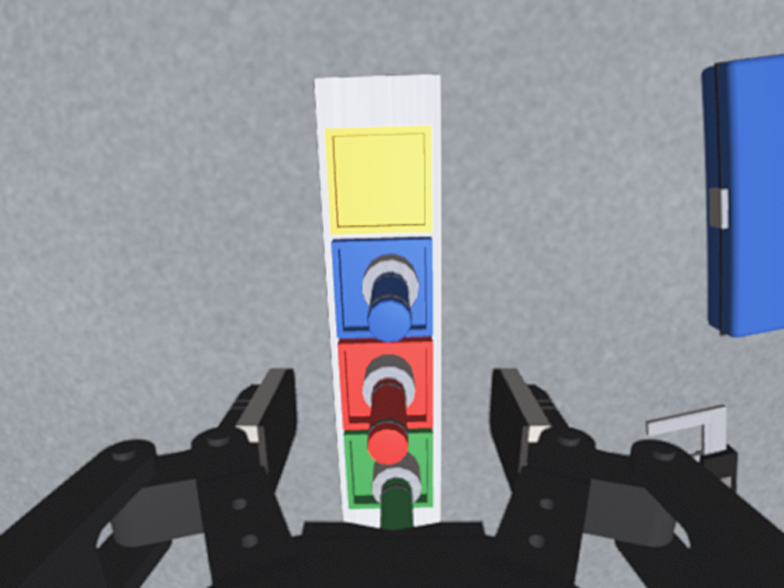

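The blue top is at (389,321), as predicted. I'll descend, grip and lift.

Emit:
shift_gripper(offsets=[{"pos":[0.002, -0.001, 0.02], "jaw":0.06}, {"pos":[0.002, -0.001, 0.05], "jaw":0.06}, {"pos":[0.002, -0.001, 0.08], "jaw":0.06}, {"pos":[0.002, -0.001, 0.1], "jaw":0.06}, {"pos":[0.002, -0.001, 0.108], "jaw":0.06}, {"pos":[0.002, -0.001, 0.1105], "jaw":0.06}, {"pos":[0.002, -0.001, 0.1105], "jaw":0.045}, {"pos":[0.002, -0.001, 0.1105], "jaw":0.032}, {"pos":[0.002, -0.001, 0.1105], "jaw":0.025}, {"pos":[0.002, -0.001, 0.1105], "jaw":0.021}, {"pos":[0.002, -0.001, 0.1105], "jaw":0.015}, {"pos":[0.002, -0.001, 0.1105], "jaw":0.01}], squeeze=40)

```text
time: 12.25
eef_pos: [0.5266, 0.2485, 0.0637]
eef_rot: [-0.0, 0.764, 0.645, 0.001]
force: [-0.3, -1.0, 5.3]
grip_width: 0.019
grip_force: 39.2
```

Emit:
shift_gripper(offsets=[{"jaw":0.01}, {"jaw":0.01}, {"jaw":0.01}])

```text
time: 12.55
eef_pos: [0.5266, 0.2485, 0.0638]
eef_rot: [-0.0, 0.764, 0.645, 0.001]
force: [-1.4, -0.2, 6.2]
grip_width: 0.0191
grip_force: 39.2
```

Emit:
shift_gripper(offsets=[{"pos":[0, 0, -0.005], "jaw":0.01}, {"pos":[0, 0, -0.015], "jaw":0.01}, {"pos":[0, 0, -0.03], "jaw":0.01}, {"pos":[0, 0, -0.05], "jaw":0.01}, {"pos":[0, 0, -0.07], "jaw":0.01}, {"pos":[0, 0, -0.09], "jaw":0.01}, {"pos":[0, 0, -0.105], "jaw":0.01}, {"pos":[0, 0, -0.115], "jaw":0.01}, {"pos":[0, 0, -0.12], "jaw":0.01}, {"pos":[0, 0, -0.12], "jaw":0.01}, {"pos":[0, 0, -0.12], "jaw":0.01}])

```text
time: 13.65
eef_pos: [0.5254, 0.2479, 0.182]
eef_rot: [-0.0, 0.764, 0.645, -0.001]
force: [-0.0, 0.4, -2.8]
grip_width: 0.019
grip_force: 39.1
```

```bash
python3 to.py .5688 -.2508 .182
```

```text
delta tool [-4.844e-01  1.261e-01  3.000e-04]
```

Emit:
shift_gripper(offsets=[{"pos":[-0.015, 0.004, 0], "jaw":0.01}, {"pos":[-0.045, 0.012, 0], "jaw":0.01}, {"pos":[-0.085, 0.022, 0], "jaw":0.01}, {"pos":[-0.125, 0.033, 0], "jaw":0.01}, {"pos":[-0.165, 0.043, 0], "jaw":0.01}, {"pos":[-0.205, 0.053, 0], "jaw":0.01}, {"pos":[-0.245, 0.064, 0], "jaw":0.01}, {"pos":[-0.285, 0.074, 0], "jaw":0.01}, {"pos":[-0.325, 0.085, 0], "jaw":0.01}, {"pos":[-0.365, 0.095, 0], "jaw":0.01}, {"pos":[-0.4, 0.104, 0], "jaw":0.01}, {"pos":[-0.43, 0.112, 0], "jaw":0.01}])

```text
time: 14.85
eef_pos: [0.5626, -0.1987, 0.1821]
eef_rot: [-0.0, 0.765, 0.644, -0.001]
force: [-0.6, -0.1, -2.9]
grip_width: 0.019
grip_force: 39.2
```

Emit:
shift_gripper(offsets=[{"pos":[-0.025, 0.006, 0], "jaw":0.01}, {"pos":[-0.04, 0.01, 0], "jaw":0.01}, {"pos":[-0.05, 0.013, 0], "jaw":0.01}, {"pos":[-0.0544, 0.014, 0], "jaw":0.01}, {"pos":[-0.0544, 0.014, 0], "jaw":0.01}, {"pos":[-0.0544, 0.014, 0], "jaw":0.01}, {"pos":[-0.0544, 0.014, 0], "jaw":0.01}, {"pos":[-0.0544, 0.014, 0], "jaw":0.01}])

```text
time: 15.65
eef_pos: [0.5696, -0.2492, 0.1827]
eef_rot: [-0.0, 0.763, 0.646, 0.0]
force: [0.5, 0.2, -2.4]
grip_width: 0.0191
grip_force: 39.2
```

```bash
python3 to.py .5688 -.2508 .0645
```

```text
delta tool [-0.0018 -0.0005  0.1182]
```

Emit:
shift_gripper(offsets=[{"pos":[0, 0, 0.015], "jaw":0.01}, {"pos":[-0.001, 0, 0.04], "jaw":0.01}, {"pos":[-0.001, 0, 0.065], "jaw":0.01}, {"pos":[-0.001, 0, 0.085], "jaw":0.01}, {"pos":[-0.001, 0, 0.1], "jaw":0.01}, {"pos":[-0.001, 0, 0.108], "jaw":0.01}, {"pos":[-0.001, 0, 0.113], "jaw":0.01}, {"pos":[-0.001, 0, 0.116], "jaw":0.01}, {"pos":[-0.001, 0, 0.118], "jaw":0.01}, {"pos":[-0.001, 0, 0.119], "jaw":0.01}, {"pos":[-0.001, 0, 0.119], "jaw":0.01}, {"pos":[-0.001, 0, 0.119], "jaw":0.01}])

```text
time: 16.85
eef_pos: [0.5694, -0.2517, 0.0642]
eef_rot: [0.0, 0.764, 0.645, 0.0]
force: [0.4, -0.6, -1.8]
grip_width: 0.019
grip_force: 39.2
```

Emit:
shift_gripper(offsets=[{"pos":[0, 0, 0.0005], "jaw":0.01}, {"pos":[0, 0, 0.001], "jaw":0.01}, {"pos":[0, 0, 0.001], "jaw":0.01}])

```text
time: 17.15
eef_pos: [0.5695, -0.2518, 0.0638]
eef_rot: [0.0, 0.764, 0.645, 0.0]
force: [-1.5, 0.7, 5.1]
grip_width: 0.0187
grip_force: 39.8
```

Contact with the floor. Releasing, then on to red.

Emit:
shift_gripper(offsets=[{"pos":[0, 0, -0.0005], "jaw":0.01}, {"pos":[0, 0, -0.0005], "jaw":0.018}, {"pos":[0, 0, -0.0005], "jaw":0.021}, {"pos":[0, 0, -0.0005], "jaw":0.03}, {"pos":[0, 0, -0.0005], "jaw":0.045}, {"pos":[0, 0, -0.0005], "jaw":0.06}, {"pos":[0, 0, -0.0005], "jaw":0.06}, {"pos":[0, 0, -0.02], "jaw":0.06}, {"pos":[0, 0, -0.06], "jaw":0.06}, {"pos":[0, 0, -0.1], "jaw":0.06}, {"pos":[0, 0, -0.11], "jaw":0.06}])

```text
time: 18.25
eef_pos: [0.5719, -0.2536, 0.1779]
eef_rot: [0.004, 0.764, 0.645, 0.002]
force: [-0.0, -1.0, 0.4]
grip_width: 0.0599
grip_force: 0.0
```

Emit:
shift_gripper(offsets=[{"pos":[0.03, -0.009, 0], "jaw":0.06}, {"pos":[0.08, -0.024, 0], "jaw":0.06}, {"pos":[0.125, -0.037, 0], "jaw":0.06}, {"pos":[0.17, -0.051, 0], "jaw":0.06}, {"pos":[0.215, -0.064, 0], "jaw":0.06}, {"pos":[0.26, -0.078, 0], "jaw":0.06}, {"pos":[0.305, -0.091, 0], "jaw":0.06}, {"pos":[0.35, -0.104, 0], "jaw":0.06}, {"pos":[0.385, -0.115, 0], "jaw":0.06}, {"pos":[0.41, -0.122, 0], "jaw":0.06}, {"pos":[0.421, -0.1256, 0], "jaw":0.06}, {"pos":[0.421, -0.1256, 0], "jaw":0.06}])

```text
time: 19.45
eef_pos: [0.515, 0.1862, 0.1723]
eef_rot: [-0.0, 0.763, 0.647, -0.0]
force: [0.4, 0.2, -0.1]
grip_width: 0.0597
grip_force: 0.0
```

Emit:
shift_gripper(offsets=[{"jaw":0.06}, {"jaw":0.06}, {"jaw":0.06}, {"jaw":0.06}])

```text
time: 19.85
eef_pos: [0.5159, 0.183, 0.1728]
eef_rot: [0.0, 0.765, 0.644, -0.0]
force: [-0.2, 0.5, -0.4]
grip_width: 0.0598
grip_force: 0.0
```

```bash
python3 to.py .5155 .1845 .0625
```

```text
delta tool [ 0.0014 -0.0007  0.1103]
```

Emit:
shift_gripper(offsets=[{"pos":[0.001, -0.001, 0.02], "jaw":0.06}, {"pos":[0.001, -0.001, 0.05], "jaw":0.06}, {"pos":[0.001, -0.001, 0.08], "jaw":0.06}, {"pos":[0.001, -0.001, 0.1], "jaw":0.06}, {"pos":[0.001, -0.001, 0.108], "jaw":0.06}, {"pos":[0.001, -0.001, 0.11], "jaw":0.06}, {"pos":[0.001, -0.001, 0.11], "jaw":0.045}, {"pos":[0.001, -0.001, 0.11], "jaw":0.032}, {"pos":[0.001, -0.001, 0.11], "jaw":0.025}, {"pos":[0.001, -0.001, 0.11], "jaw":0.021}, {"pos":[0.001, -0.001, 0.11], "jaw":0.015}, {"pos":[0.001, -0.001, 0.11], "jaw":0.01}], squeeze=40)

```text
time: 21.05
eef_pos: [0.515, 0.1861, 0.0636]
eef_rot: [-0.0, 0.764, 0.645, 0.0]
force: [-2.2, -0.1, 6.0]
grip_width: 0.0193
grip_force: 38.9
```

Emit:
shift_gripper(offsets=[{"jaw":0.01}, {"jaw":0.01}, {"jaw":0.01}])

```text
time: 21.35
eef_pos: [0.515, 0.1861, 0.0636]
eef_rot: [-0.0, 0.764, 0.645, 0.0]
force: [-3.4, -0.7, 5.9]
grip_width: 0.019
grip_force: 38.9
```

Emit:
shift_gripper(offsets=[{"pos":[0, 0, -0.005], "jaw":0.01}, {"pos":[0, 0, -0.015], "jaw":0.01}, {"pos":[0, 0, -0.03], "jaw":0.01}, {"pos":[0, 0, -0.05], "jaw":0.01}, {"pos":[0, 0, -0.07], "jaw":0.01}, {"pos":[0, 0, -0.09], "jaw":0.01}, {"pos":[0, 0, -0.105], "jaw":0.01}, {"pos":[0, 0, -0.115], "jaw":0.01}, {"pos":[0, 0, -0.12], "jaw":0.01}, {"pos":[0, 0, -0.12], "jaw":0.01}, {"pos":[0, 0, -0.12], "jaw":0.01}])

```text
time: 22.45
eef_pos: [0.5142, 0.1855, 0.1821]
eef_rot: [-0.0, 0.764, 0.645, -0.001]
force: [-0.5, -0.4, -2.1]
grip_width: 0.0187
grip_force: 39.1
```

```bash
python3 to.py .5806 -.1902 .182
python3 -c "
from h import *
crop(cam.capture('side'),180,100,200,290,2,'pics/s5.png')"
```

```text
delta tool [-3.593e-01  1.282e-01  2.000e-04]
```

View pics/s5.png

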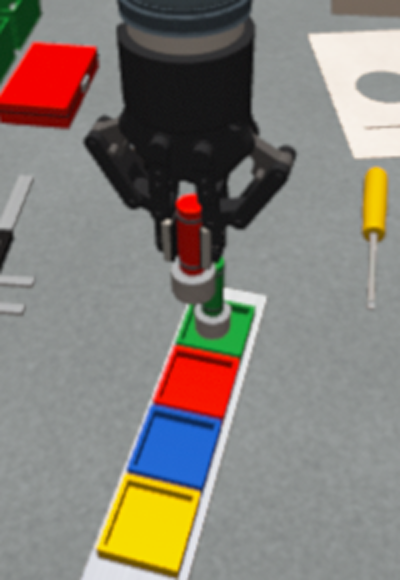

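The side view shows red held upright in the jaws, with only green still standing in its cradle. Carrying on to pocket 3.

Emit:
shift_gripper(offsets=[{"pos":[-0.015, 0.005, 0], "jaw":0.01}, {"pos":[-0.045, 0.016, 0], "jaw":0.01}, {"pos":[-0.085, 0.03, 0], "jaw":0.01}, {"pos":[-0.125, 0.045, 0], "jaw":0.01}, {"pos":[-0.165, 0.059, 0], "jaw":0.01}, {"pos":[-0.205, 0.073, 0], "jaw":0.01}, {"pos":[-0.245, 0.087, 0], "jaw":0.01}, {"pos":[-0.285, 0.102, 0], "jaw":0.01}, {"pos":[-0.32, 0.114, 0], "jaw":0.01}, {"pos":[-0.345, 0.123, 0], "jaw":0.01}, {"pos":[-0.3585, 0.128, 0], "jaw":0.01}, {"pos":[-0.3585, 0.128, 0], "jaw":0.01}])

```text
time: 23.7
eef_pos: [0.58, -0.193, 0.1826]
eef_rot: [0.001, 0.766, 0.643, -0.001]
force: [0.7, -0.4, -2.0]
grip_width: 0.0185
grip_force: 39.2
```

Emit:
shift_gripper(offsets=[{"jaw":0.01}, {"jaw":0.01}, {"jaw":0.01}, {"jaw":0.01}])

```text
time: 24.1
eef_pos: [0.5813, -0.1874, 0.1827]
eef_rot: [-0.0, 0.763, 0.646, 0.0]
force: [-0.5, 0.5, -1.7]
grip_width: 0.019
grip_force: 39.1
```

```bash
python3 to.py .5806 -.1902 .0645
```

```text
delta tool [-0.0029 -0.0002  0.1182]
```

Emit:
shift_gripper(offsets=[{"pos":[0, 0, 0.015], "jaw":0.01}, {"pos":[-0.001, 0, 0.04], "jaw":0.01}, {"pos":[-0.001, 0, 0.065], "jaw":0.01}, {"pos":[-0.001, 0, 0.085], "jaw":0.01}, {"pos":[-0.001, 0, 0.1], "jaw":0.01}, {"pos":[-0.001, 0, 0.108], "jaw":0.01}, {"pos":[-0.001, 0, 0.113], "jaw":0.01}, {"pos":[-0.001, 0, 0.116], "jaw":0.01}, {"pos":[-0.001, 0, 0.118], "jaw":0.01}, {"pos":[-0.001, 0, 0.119], "jaw":0.01}, {"pos":[-0.001, 0, 0.119], "jaw":0.01}, {"pos":[-0.001, 0, 0.119], "jaw":0.01}])

```text
time: 25.3
eef_pos: [0.5813, -0.1903, 0.0643]
eef_rot: [0.0, 0.764, 0.645, 0.0]
force: [-0.4, 0.2, -0.7]
grip_width: 0.019
grip_force: 39.2
```

Emit:
shift_gripper(offsets=[{"pos":[0, 0, 0.0005], "jaw":0.01}, {"pos":[0, 0, 0.0005], "jaw":0.01}])

```text
time: 25.5
eef_pos: [0.5813, -0.1903, 0.0637]
eef_rot: [0.0, 0.764, 0.645, 0.0]
force: [-0.6, -0.2, 0.3]
grip_width: 0.0189
grip_force: 39.3
```

Emit:
shift_gripper(offsets=[{"jaw":0.018}, {"jaw":0.021}, {"jaw":0.03}, {"jaw":0.045}, {"jaw":0.06}, {"jaw":0.06}, {"pos":[0, 0, -0.02], "jaw":0.06}, {"pos":[0, 0, -0.06], "jaw":0.06}, {"pos":[0, 0, -0.1], "jaw":0.06}, {"pos":[0, 0, -0.11], "jaw":0.06}])

```text
time: 26.5
eef_pos: [0.5839, -0.1919, 0.1784]
eef_rot: [0.004, 0.764, 0.645, 0.003]
force: [0.9, -1.0, 0.6]
grip_width: 0.06
grip_force: 0.0
```

Emit:
shift_gripper(offsets=[{"pos":[0.03, -0.013, 0], "jaw":0.06}, {"pos":[0.07, -0.03, 0], "jaw":0.06}, {"pos":[0.11, -0.047, 0], "jaw":0.06}, {"pos":[0.15, -0.064, 0], "jaw":0.06}, {"pos":[0.19, -0.081, 0], "jaw":0.06}, {"pos":[0.23, -0.098, 0], "jaw":0.06}, {"pos":[0.26, -0.11, 0], "jaw":0.06}, {"pos":[0.28, -0.119, 0], "jaw":0.06}, {"pos":[0.2893, -0.1226, 0], "jaw":0.06}, {"pos":[0.2893, -0.1226, 0], "jaw":0.06}, {"pos":[0.2893, -0.1226, 0], "jaw":0.06}, {"pos":[0.2893, -0.1226, 0], "jaw":0.06}])

```text
time: 27.7
eef_pos: [0.5089, 0.1133, 0.1732]
eef_rot: [0.0, 0.765, 0.644, -0.0]
force: [0.3, 0.2, -0.2]
grip_width: 0.0597
grip_force: 0.0
```

Emit:
shift_gripper(offsets=[{"jaw":0.06}, {"jaw":0.06}])

```text
time: 27.9
eef_pos: [0.5087, 0.1143, 0.1733]
eef_rot: [0.0, 0.765, 0.644, -0.0]
force: [0.8, -0.7, -0.3]
grip_width: 0.0598
grip_force: 0.0
```

```bash
python3 to.py .508 .1155 .0625
```

```text
delta tool [ 0.0011 -0.0009  0.1108]
```

Emit:
shift_gripper(offsets=[{"pos":[0.001, -0.001, 0.02], "jaw":0.06}, {"pos":[0.001, -0.001, 0.05], "jaw":0.06}, {"pos":[0.001, -0.001, 0.08], "jaw":0.06}, {"pos":[0.001, -0.001, 0.1], "jaw":0.06}, {"pos":[0.001, -0.001, 0.108], "jaw":0.06}, {"pos":[0.001, -0.001, 0.1105], "jaw":0.06}, {"pos":[0.001, -0.001, 0.1105], "jaw":0.045}, {"pos":[0.001, -0.001, 0.1105], "jaw":0.032}, {"pos":[0.001, -0.001, 0.1105], "jaw":0.025}, {"pos":[0.001, -0.001, 0.1105], "jaw":0.021}, {"pos":[0.001, -0.001, 0.1105], "jaw":0.015}, {"pos":[0.001, -0.001, 0.1105], "jaw":0.01}], squeeze=40)

```text
time: 29.1
eef_pos: [0.5078, 0.1171, 0.0636]
eef_rot: [-0.0, 0.764, 0.645, 0.0]
force: [-2.1, -0.2, 6.3]
grip_width: 0.019
grip_force: 38.9
```

Emit:
shift_gripper(offsets=[{"jaw":0.01}, {"jaw":0.01}, {"jaw":0.01}])

```text
time: 29.4
eef_pos: [0.5078, 0.1171, 0.0636]
eef_rot: [-0.0, 0.764, 0.645, 0.0]
force: [-2.4, -0.8, 5.8]
grip_width: 0.0192
grip_force: 38.9
```

Emit:
shift_gripper(offsets=[{"pos":[0, 0, -0.005], "jaw":0.01}, {"pos":[0, 0, -0.015], "jaw":0.01}, {"pos":[0, 0, -0.03], "jaw":0.01}, {"pos":[0, 0, -0.05], "jaw":0.01}, {"pos":[0, 0, -0.07], "jaw":0.01}, {"pos":[0, 0, -0.09], "jaw":0.01}, {"pos":[0, 0, -0.105], "jaw":0.01}, {"pos":[0, 0, -0.115], "jaw":0.01}, {"pos":[0, 0, -0.12], "jaw":0.01}, {"pos":[0, 0, -0.12], "jaw":0.01}, {"pos":[0, 0, -0.12], "jaw":0.01}])

```text
time: 30.5
eef_pos: [0.507, 0.1166, 0.1821]
eef_rot: [-0.0, 0.764, 0.645, -0.001]
force: [-1.1, -1.1, -2.5]
grip_width: 0.019
grip_force: 39.1
```

```bash
python3 to.py .592 -.1295 .182
```

```text
delta tool [-2.285e-01  1.249e-01  1.000e-04]
```

Emit:
shift_gripper(offsets=[{"pos":[-0.015, 0.008, 0], "jaw":0.01}, {"pos":[-0.045, 0.025, 0], "jaw":0.01}, {"pos":[-0.08, 0.044, 0], "jaw":0.01}, {"pos":[-0.115, 0.063, 0], "jaw":0.01}, {"pos":[-0.15, 0.082, 0], "jaw":0.01}, {"pos":[-0.18, 0.098, 0], "jaw":0.01}, {"pos":[-0.205, 0.112, 0], "jaw":0.01}, {"pos":[-0.22, 0.12, 0], "jaw":0.01}, {"pos":[-0.228, 0.1249, 0], "jaw":0.01}, {"pos":[-0.228, 0.1249, 0], "jaw":0.01}, {"pos":[-0.228, 0.1249, 0], "jaw":0.01}, {"pos":[-0.228, 0.1249, 0], "jaw":0.01}])

```text
time: 31.7
eef_pos: [0.5924, -0.1268, 0.1822]
eef_rot: [-0.001, 0.763, 0.646, -0.0]
force: [-0.5, -0.2, -2.3]
grip_width: 0.0192
grip_force: 39.2
```

Emit:
shift_gripper(offsets=[{"jaw":0.01}, {"jaw":0.01}])

```text
time: 31.9
eef_pos: [0.5926, -0.1278, 0.1828]
eef_rot: [-0.0, 0.763, 0.646, 0.0]
force: [-0.3, 0.3, -1.8]
grip_width: 0.0189
grip_force: 39.2
```

```bash
python3 to.py .592 -.1295 .0645
```

```text
delta tool [-0.0019 -0.0003  0.1183]
```

Emit:
shift_gripper(offsets=[{"pos":[0, 0, 0.015], "jaw":0.01}, {"pos":[-0.001, 0, 0.04], "jaw":0.01}, {"pos":[-0.001, 0, 0.065], "jaw":0.01}, {"pos":[-0.001, 0, 0.085], "jaw":0.01}, {"pos":[-0.001, 0, 0.1], "jaw":0.01}, {"pos":[-0.001, 0, 0.108], "jaw":0.01}, {"pos":[-0.001, 0, 0.113], "jaw":0.01}, {"pos":[-0.001, 0, 0.116], "jaw":0.01}, {"pos":[-0.001, 0, 0.118], "jaw":0.01}, {"pos":[-0.001, 0, 0.119], "jaw":0.01}, {"pos":[-0.001, 0, 0.119], "jaw":0.01}, {"pos":[-0.001, 0, 0.119], "jaw":0.01}])

```text
time: 33.1
eef_pos: [0.5928, -0.13, 0.0643]
eef_rot: [0.0, 0.764, 0.645, 0.0]
force: [0.0, 0.8, -1.6]
grip_width: 0.019
grip_force: 39.3
```

Emit:
shift_gripper(offsets=[{"pos":[0, 0, 0.0005], "jaw":0.01}, {"pos":[0, 0, 0.0005], "jaw":0.01}])

```text
time: 33.3
eef_pos: [0.5928, -0.13, 0.0637]
eef_rot: [0.0, 0.764, 0.645, 0.0]
force: [0.3, 0.6, -0.9]
grip_width: 0.0191
grip_force: 39.5
```

Emit:
shift_gripper(offsets=[{"jaw":0.018}, {"jaw":0.021}, {"jaw":0.03}, {"jaw":0.045}, {"jaw":0.06}, {"jaw":0.06}, {"pos":[0, 0, -0.02], "jaw":0.06}, {"pos":[0, 0, -0.06], "jaw":0.06}, {"pos":[0, 0, -0.1], "jaw":0.06}, {"pos":[0, 0, -0.13], "jaw":0.06}])

```text
time: 34.3
eef_pos: [0.5932, -0.1305, 0.1958]
eef_rot: [0.001, 0.764, 0.645, 0.001]
force: [1.0, -0.1, 0.6]
grip_width: 0.0598
grip_force: 0.0
```

Emit:
shift_gripper(offsets=[{"pos":[0.04, 0, -0.02], "jaw":0.06}, {"pos":[0.08, 0, -0.04], "jaw":0.06}, {"pos":[0.12, 0, -0.05], "jaw":0.06}, {"pos":[0.16, 0, -0.05], "jaw":0.06}, {"pos":[0.2, 0, -0.05], "jaw":0.06}, {"pos":[0.23, 0, -0.05], "jaw":0.06}, {"pos":[0.25, 0, -0.05], "jaw":0.06}, {"pos":[0.25, 0, -0.05], "jaw":0.06}, {"pos":[0.25, 0, -0.05], "jaw":0.06}, {"pos":[0.25, 0, -0.05], "jaw":0.06}])

```text
time: 35.3
eef_pos: [0.6342, 0.1127, 0.2434]
eef_rot: [0.001, 0.765, 0.644, -0.001]
force: [0.2, 0.1, -0.0]
grip_width: 0.0597
grip_force: 0.0
```

```bash
python3 -c "
from h import *
a=cam.capture('scene')[145:255,120:260];b=cam.capture('side')[90:200,210:330]
f=lambda i:cv2.resize(i,(390,330),interpolation=cv2.INTER_CUBIC)
crop(np.hstack([f(a),f(b)]),0,0,780,330,1,'pics/end.png')"
```

```text
(no output)
```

View pics/end.png

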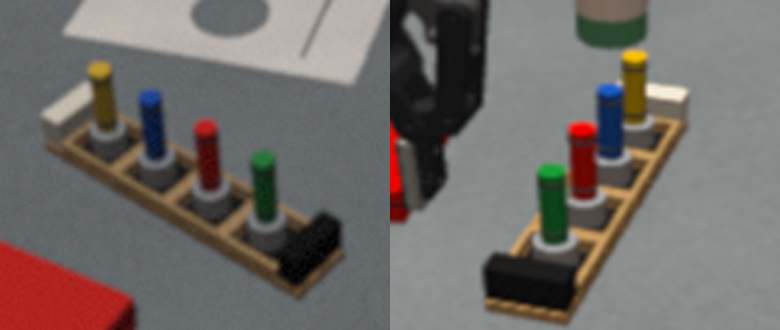

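All four stand upright in order from the white block: yellow, blue, red, green. I'll do a quick numeric centring check, then hand in.

Add to fit.py:
```python
print("rack frame xy")
for p in [(100,70),(151,98),(206,127),(263,159)]:
    q=ground(M,np.array(p)/[390/140,3]+[120,145]-.35,.092)[:2]-[x,y];c,s_=np.cos(a),np.sin(a)
    print(np.round([c*q[0]+s_*q[1],-s_*q[0]+c*q[1]],4))
```

```bash
python3 fit.py|tail -4
```

```text
[ 0.0028 -0.0912]
[ 0.003  -0.0312]
[0.0022 0.0298]
[0.003  0.0918]
```

```bash
python3 -c "
from station import r, cam, workorder
print(workorder.sign_off())"
```

```text
the job is handed in; nothing more can be done
None
```

The job is handed in: all four gauges stand upright and released in the rack, in order yellow, blue, red, green from the white block, each about 3 mm from its pocket centre by the scene camera, at about 35 s of the 112 s limit; the hand-in returned no verdict.

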